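# Hold a battery pack down in a transmitter's hatch for a contact test

### The arm

A 7-joint arm with a two-finger parallel gripper is mounted at the origin on the work surface. World frame = base frame: x ahead of the robot, y to its left, z up, the work surface at z = 0. Lengths are in m, angles in degrees, forces in N, time in s.
With the tool pointing down it reaches from about 0.425 to 0.875 m from the base axis. Payload 4.7 kg.
Tool frame: the origin (TCP) lies between the finger pads; the fingertips stand env.finger_overhang ahead of it and the grasp point (between the pads) lies 5 mm behind it (env.finger_overhang is the distance from the TCP to the fingertips, in m); z points along the fingers, y is the line along which they close (so a half turn about z gives the same grasp; the last joint's range is limited). The gripper opens to 87 mm and grips with 3 to 60 N. Pads are 19 mm wide; open, the fingers measure 117 mm over their backs; the gripper's body (75 mm by 190 mm) begins 51 mm behind the grasp point.
Start: joints at [-66.343, 18.392, -4.016, 83.108, 1.295, 78.541, -3.26], TCP at [0.252, 0.599, 0.237] pointing down, gripper open.
Joint ranges: [-163.93, 163.93], [-17.29, 119.83], [-79.2, 71.16], [3.27, 140.29], [-89.18, 269.18], [5.43, 117.66], [-154.24, 154.24]. Speed limits (degrees/s): [147.25, 147.25, 180, 180, 180, 180, 180].

### API

Orientations are given as [roll, pitch, yaw] about the fixed x, y, z axes, in that order (R = Rz(yaw) Ry(pitch) Rx(roll)).
In Python, from cell import telemetry, eyes, env, models gives the robot as it stands. The module is installed in compiled form; this text tells all that it offers.
- The arm moves only by the tool drive_tool, never from a script. Its arguments are lists of equal length, an entry for each row: "angular": the turn, a rotation vector about the tool's x, y, z in rad, a list of three; "delta_pos": the shift along the tool's x, y, z in cm, a list of three; "gripper": the finger opening in cm, from 0 to 8.7. A call has 1 to 20 rows; each row shifts and turns the commanded pose from where the row before left it, along the tool's axes as they then stand; what a row does not reach is not made up. A row lasts 1/10 s, in which the tool goes at most 50 mm and 8.59 degrees, less where a joint would pass 70% of its speed; a pose out of reach is approached as far as the arm can. A call with a gripper value outside its range is refused whole. The fingers move at their own pace and stop on an object; "squeeze" is the grip in N (left out, the last holds). Time passes only in rows, so rows that do not move let the fingers close. It gives the time, the measured TCP pose, the force, the opening and the grip force at its end, in the units of the state.
- telemetry.get_obs(): the state, without advancing time (a new reading comes with each control period).
- eyes.read_camera(name): name is "side" or "top"; returns a dict with "pixels" (384x512x3 uint8, red, green, blue), "mtx" (3x3 intrinsics, pixels), "D" ([k1, k2, p1, p2, k3] as OpenCV has them; the pictures are not rectified), "origin" and "orientation" of the camera in the world. Camera axes: x right, y down, z forward; pixel columns grow to the right and rows downward; lengths in m; the calibration is good to about 2 mm. A picture is of the moment at which its call begins. There is no depth.
- env.sign_off(): hands the job in; it is judged then, once.
Trained networks look in a picture, given as the dict that the camera call returned (one of the last four; its "shot" number tells which), for a name from the list of things; names that differ only in an ending like _2 or _b are one class to them, and where a whole thing is asked for, a point or a joint stands for the part that bears it (a point fixed in the world has none). Each returns a list of dicts, best first, with "p" (0 to 1); they miss things now and then, are a little off and sometimes report something else, mostly with a low value. They report only what shows in the picture. A call takes as long as a camera call. They do not tell look-alikes from the thing itself.
- models.search_frame(picture, target): "centre" ([column, row] in pixels, amid what is visible of it).
- models.cut_out(picture, target): "pixels" (384x512 bool, what is visible of it) and "centre" ([column, row] in pixels, amid what is visible of it).
The state is a dict: "time_s": time; "qpos": joint angles; "joint_velocities": joint speeds; "effort": joint torques, N m; "tool_pos": TCP position; "tool_rot": TCP orientation; "force": force on the tool from outside, world axes, zero at the start; "wrist_torque": the same for the moment, N m; "grip_width": finger opening in m; "grasp_force": force on a finger pad.
Only numpy, scipy, OpenCV 4.12 (cv2) and the standard library are available. Lean on these libraries where they do the work, as an engineer would, in place of code of your own. Each camera call takes 0.05 s, during which the arm holds its last target. There are 200 camera calls.

### The job

A radio transmitter lies face down in its blue service cradle. Flip the red cam lever all the way over so that the steel shutter slides off the battery slot, then take the blue and orange battery pack out of its charging stand, pass it foot first through the slot and press it down until the sprung contacts inside are pushed right down. Finish while still gripping the pack and holding it pressed in, upright, because the spring pushes it out again if you let go; leave the mug, the empty back cover, the plate of cakes and the screwdriver where they are.

Things in the scene. Friction and masses are not known exactly. Their poses are not given: they have to be found in the camera images.
- slot (a point): Centre of the mouth of the battery slot, in the plane of the transmitter's back, 85 mm above the table. z up; x is the way the lever is flipped and the shutter opens. The slot is 20 mm along x and 46 mm along y (2 mm more than the pack each way), with vertical walls, a 3 mm chamfer at the mouth and a white outline. It is fixed and does not move.
- pivot (a point): Centre of the cam lever's horizontal pivot, on the transmitter's back: 5 mm along +x, 85 mm along +y and 10 mm up from slot, same axes. Pivot line along y.
- lever_tip (a point): Centre of the red cylindrical knob (16 mm diameter, 24 mm long along y) at the end of the cam lever, 58 mm from the pivot. The stem is 9 mm thick and 13 mm wide.
- cam_lever (a joint): Cam lever angle, rad. 0: leaning 0.7 rad from vertical towards -x of slot, shutter over the slot. 1.4: its stop, leaning 0.7 rad towards +x, shutter moved 34 mm along +x and the slot all open. The shutter follows in proportion. Starts at 0 to 0.2. Stays where it is left: about 4 N at mid-length to push it along +x.
- contacts (a joint): Travel of the sprung brass contact plate inside the slot, m. 0: up, its top 32 mm below the slot's mouth. 0.008: right down at its stop, 40 mm below the mouth. Takes 3 N to start and 7 N at the stop; springs back.
- pack_center (a point): Centre of the loose battery pack, half-way up. The pack stands upright (z up) and is 18 mm (x) by 44 mm (y) by 105 mm tall, about 150 g; the lower 65 mm is blue, the top 40 mm orange; the lowest 4 mm is a brass foot of 14 by 40 mm. It fits the slot either way round. At the start it stands in the stand's pocket.
- pack_foot (a point): Centre of the pack's underside, 52.5 mm below pack_center along the pack's z.
- stand: Grey charging stand, fixed, 75 (x) by 95 (y) by 34 mm high, origin at the centre of its underside. Its pocket is 26 by 52 mm and 22 mm deep (floor 12 mm above the table); the pack stands in its middle, its axes parallel to the stand's, and 83 mm of it shows above the stand.
- mug: Blue mug, 76 mm diameter, 90 mm high, origin at the centre of its underside. Leave alone.
- cover: Loose empty black back cover, an open shell 100 by 130 by 28 mm, origin at the centre of its underside. Leave alone.
- cakes: White plate of three brown buns, 150 mm diameter, 64 mm high, origin at the centre of its underside. Leave alone.
- screwdriver: Red-handled screwdriver, 160 mm long, lying on the table along its x. Leave alone.
- dock: The fixed transmitter in its cradle, origin at the centre of the cradle's underside, axes as slot, which lies 10 mm along -x and 30 mm along -y from it. Blue cradle 180 (x) by 210 (y) by 30 mm high; on it the black case 150 by 180 mm, its back 85 mm above the table. A carrying handle sticks out 36 mm on the +x side, 60 mm above the table.
- shutter_top (a point): Centre of the upper face of the steel shutter, 30 (x) by 52 (y) by 4 mm, lying 5 mm above the transmitter's back and covering the slot at the start. It slides along +x and is moved by the cam lever.
There are look-alikes about, which are no part of the job. What is shaped like the part that bears pack_center but pink or turquoise is not meant.

How it is judged:
By the outcome, as a careful person would: the job done as asked, in the order asked, and still so for the second after the job is handed in, while the arm keeps its last pose, push and grip.
It also fails if it takes over 64 s, if anything falls off the work surface, if the arm or the gripper's body presses on something with over 40 N, if the wrist force passes 120 N, or if a joint passes its speed limit or range.

## Working session

There is one attempt and no reset: what is moved stays moved. The work goes in short steps, Python scripts to look and compute and a tool call to move; the robot and the scene stay as the last step left them, time stands still between calls to the robot, and variables do not carry over. Pictures are saved under pics/ and viewed, at most 10 in all, crops included, and the job is handed in when it is done.

Besides the shell and the picture viewer there is one more tool, called after "Emit:" as name(argument=value, ...), one argument or row to a line, values as JSON. drive_tool: Moves the arm, as the interface text tells. Its arguments: {"type":"object","properties":{"angular":{"type":"array","items":{"type":"array","items":{"type":"number"}}},"delta_pos":{"type":"array","items":{"type":"array","items":{"type":"number"}}},"gripper":{"type":"array","items":{"type":"number"}},"squeeze":{"type":"number"}},"required":["angular","delta_pos","gripper"]}

```bash
mkdir -p pics; ls; cat > h.py <<'E'
import numpy as np, cv2
from scipy.spatial.transform import Rotation as R
from cell import telemetry, eyes, env, models
def rot(o):
    o=np.array(o,float)
    if o.shape==(3,3): return o
    if o.size==4: return R.from_quat(o).as_matrix()
    return R.from_euler('xyz',o,degrees=True).as_matrix()
def ray(p,px):
    u=cv2.undistortPoints(np.array([[px]],float),p['mtx'],np.array(p['D'],float))[0,0]
    d=rot(p['orientation'])@np.array([u[0],u[1],1.]); return np.array(p['origin'],float),d
def onz(p,px,z):
    o,d=ray(p,px); return o+d*(z-o[2])/d[2]
def proj(p,X):
    M=rot(p['orientation']); t=-M.T@np.array(p['origin'],float)
    return cv2.projectPoints(np.atleast_2d(np.array(X,float)),cv2.Rodrigues(M.T)[0],t,p['mtx'],np.array(p['D'],float))[0][:,0]
def save(p,n): cv2.imwrite('pics/'+n,p['pixels'][...,::-1])
E
python3 - <<'E'
from h import *
print(env.finger_overhang, telemetry.get_obs())
a=[]
for n in ('side','top'):
    p=eyes.read_camera(n); a.append(p['pixels']); print(n,p['origin'],p['orientation'],p['mtx'],p['D'],p['shot'])
    save(p,n+'0.png')
    for t in ('pack_center','lever_tip','shutter_top','stand','dock','mug','cover','cakes','screwdriver'):
        print(t,[(np.round(d['centre'],1).tolist(),round(float(d['p']),2)) for d in models.search_frame(p,t)])
E
```

```text
pics
0.014 {'time_s': 0.0, 'qpos': array([-66.34356405,  18.4418504 ,  -4.01361386,  83.17523494,
         1.29535465,  78.54089615,  -3.26001733]), 'joint_velocities': array([-0.01624672, -0.01414656, -0.06802599, -0.05331615,  0.01112211,
        0.01596714,  0.00025943]), 'effort': array([ 8.25380466e-04, -4.91289139e+01, -4.03392361e-01, -3.12528312e+01,
       -6.38298341e-02,  4.39305918e-02,  1.84798878e-04]), 'tool_pos': array([0.25225373, 0.59847951, 0.23542668]), 'tool_rot': array([-1.79887274e+02,  6.70094632e-03,  1.57151562e+02]), 'force': array([-0.41781838, -1.49345415, -0.224108  ]), 'wrist_torque': array([-0.00811698, -0.04154439,  0.01098055]), 'grasp_force': 0.0, 'grip_width': 0.08689971842407222}
side [ 0.43345976 -0.43196574  0.68780589] [-136.80625077   -0.30953545  -16.96043411] [[348.71311067   0.         254.49779794]
 [  0.         348.71311067 188.07280879]
 [  0.           0.           1.        ]] [-0.10129603  0.          0.          0.          0.        ] 1
pack_center [([244.9, 158.2], 0.89), ([211.4, 179.2], 0.87), ([200.1, 155.3], 0.78), ([168.7, 19
[... 314 characters left out ...]
driver [([208.3, 138.6], 0.78)]
top [0.40880467 0.06521343 0.98970721] [-168.0052991     0.2148521   -84.69983462] [[381.65406644   0.         260.29024874]
 [  0.         381.65406644 195.03709875]
 [  0.           0.           1.        ]] [-0.07592919  0.          0.          0.          0.        ] 2
pack_center [([218.0, 228.6], 0.75), ([200.2, 184.0], 0.75), ([233.8, 186.6], 0.74), ([223.6, 267.5], 0.72), ([172.8, 231.2], 0.68)]
lever_tip [([362.9, 249.9], 0.48)]
shutter_top [([393.6, 256.3], 0.58), ([206.2, 124.5], 0.23)]
stand []
dock [([376.1, 251.3], 0.56)]
mug [([205.1, 122.5], 0.62)]
cover [([299.6, 134.0], 0.8)]
cakes [([385.6, 145.9], 0.95)]
screwdriver [([135.8, 212.2], 0.75)]
```

```bash
python3 -c "
import cv2
a=cv2.imread('pics/side0.png');cv2.imwrite('pics/s1.png',cv2.resize(a,None,fx=1.55,fy=1.55))
a=cv2.imread('pics/top0.png');cv2.imwrite('pics/t1.png',cv2.resize(a,None,fx=1.55,fy=1.55))"
```

```text
(no output)
```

View pics/s1.png

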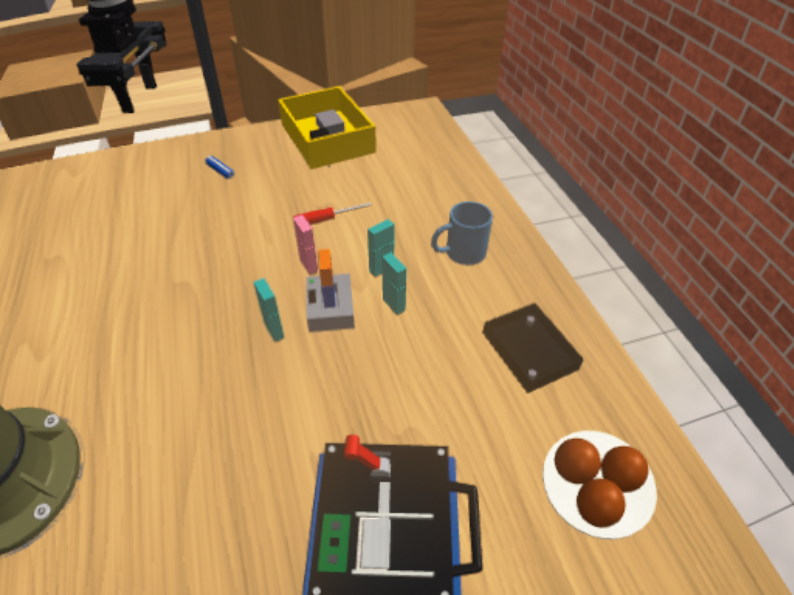

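View pics/t1.png

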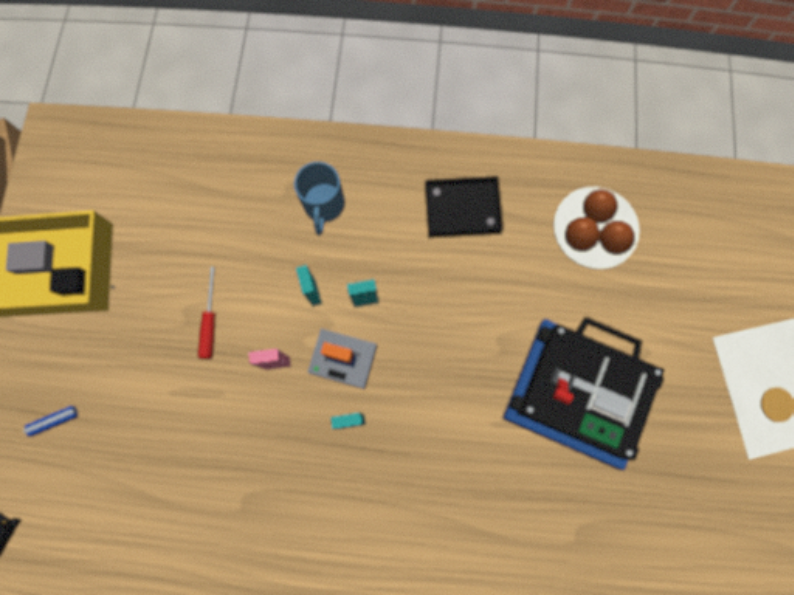

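The side view shows the pack (orange over blue) in the grey stand at native (211,179). It also shows look-alikes: pink (200,155) and turquoise (245,158), (250,187) and (169,198). In the top view the pack is at (218,229), the pink one is at (173,231), and the turquoise ones are at (200,184), (234,187) and (224,267). I choose the orange/blue one, which is the only one in the stand. Next I fit the poses.

```bash
cat > fit.py <<'E'
from h import *
from scipy.optimize import minimize
def box(x,y,yaw,cx,cy,sx,sy,z0,z1):
    c,s=np.cos(yaw),np.sin(yaw)
    return np.array([[x+c*(cx+i*sx/2)-s*(cy+j*sy/2),y+s*(cx+i*sx/2)+c*(cy+j*sy/2),z] for i in(-1,1) for j in(-1,1) for z in(z0,z1)])
S=4
def render(p,boxes):
    m=np.zeros((384,512),np.uint8); m=cv2.resize(m,None,fx=2,fy=2)
    for b in boxes:
        q=proj(p,b)*2+.5
        cv2.fillConvexPoly(m,np.round(cv2.convexHull(q.astype(np.float32))*16).astype(np.int32),255,cv2.LINE_AA,4)
    return cv2.resize(m,(512,384),interpolation=cv2.INTER_AREA)/255.
def fit(views,model,x0,step=(.01,.01,.15)):
    f=lambda v:sum(np.abs(cv2.GaussianBlur(render(p,model(*v))-m,(0,0),1.)).sum() for p,m in views)
    best=None
    for k in range(2):
        s=np.vstack([x0]+[np.array(x0)+np.eye(3)[i]*step[i] for i in range(3)])
        r=minimize(f,x0,method='Nelder-Mead',options=dict(initial_simplex=s,xatol=1e-4,fatol=.05)); x0=r.x
    return r.x,r.fun
def colmask(p,lo,hi,c,rad=40):
    h=cv2.cvtColor(p['pixels'],cv2.COLOR_RGB2HSV); m=cv2.inRange(h,lo,hi)
    w=np.zeros_like(m); cv2.circle(w,tuple(int(v) for v in c),rad,255,-1); return (m&w>0).astype(float)
E
cat > m1.py <<'E'
from fit import *
ps={n:eyes.read_camera(n) for n in('side','top')}
c={'side':(211,172),'top':(218,228)}
V=[(p,colmask(p,(5,170,110),(15,255,255),c[n],22)) for n,p in ps.items()]
print([m.sum() for _,m in V], [np.argwhere(m)[:,::-1].mean(0) for _,m in V])
x0=onz(ps['top'],(218,228.6),.117)
for y0 in(-1.2,-.3,.3,1.2): print('pack',*fit(V,lambda x,y,a:[box(x,y,a,0,0,.018,.044,.077,.117)],[x0[0],x0[1],y0]))
for n,p in ps.items():
    print(n,'each',fit([v for v in V if v[0] is p],lambda x,y,a:[box(x,y,a,0,0,.018,.044,.077,.117)],[x0[0],x0[1],.3]))
D=[]
for n,p in ps.items():
    d=models.cut_out(p,'dock')
    if not d: print('no dock',n); continue
    m=d[0]['pixels'].astype(np.uint8); m=cv2.morphologyEx(m,cv2.MORPH_CLOSE,np.ones((5,5)));m=cv2.morphologyEx(m,cv2.MORPH_OPEN,np.ones((13,13))); D.append((p,m.astype(float)));print(n,m.sum())
    q=p['pixels'].copy(); q[...,0]=np.maximum(q[...,0],m*180); save(dict(pixels=q),'m_'+n+'.png')
z=onz(ps['top'],(376,251),.06); print(z)
M=lambda x,y,a:[box(x,y,a,0,0,.18,.21,0,.03),box(x,y,a,0,0,.15,.18,.03,.085)]
for V2 in (D,D[:1],D[1:]):
  for y0 in(-.3,.3): print('dock',*fit(V2,M,[z[0],z[1],y0]))
for t,h in(('shutter_top',.094),('lever_tip',.147)):
    for n,p in ps.items():
        r=models.cut_out(p,t)
        if r: print(t,n,r[0]['centre'],onz(p,r[0]['centre'],h))
E
python3 m1.py
```

```text
[np.float64(161.0), np.float64(133.0)] [array([209.63354037, 171.76397516]), array([217.09774436, 227.28571429])]
pack [ 0.51034556  0.18275177 -0.1383864 ] 122.12220812931432
pack [ 0.5105024   0.18270406 -0.13822012] 122.21629844055236
pack [ 0.51000718  0.18108375 -0.13260739] 122.74516372722012
pack [0.52019319 0.18014612 1.4591097 ] 421.8938161535808
side each (array([ 0.51039595,  0.18289999, -0.13523281]), np.float64(44.5690694759632))
top each (array([ 0.51076399,  0.17963579, -0.3766361 ]), np.float64(67.30671931862071))
side 0
top 6442
[ 0.49234142 -0.20627789  0.06      ]
dock [ 0.48941178 -0.21940199 -0.33031921] 9650.427392319792
dock [ 0.4900885  -0.21882588 -0.32782628] 9648.464698115768
dock [ 0.52900809 -0.45961122  0.9       ] 0.0
dock [ 0.54900809 -0.45294455  1.4       ] 0.0
dock [ 0.49046329 -0.21664855 -0.31989335] 315.5180843945425
dock [ 0.49042582 -0.21668219 -0.32095921] 315.5960023636088
shutter_top side [249.0, 346.6] [ 0.48495237 -0.24278926  0.094     ]
shutter_top top [391.7, 257.0] [ 0.47845741 -0.23401036  0.094     ]
lever_tip side [233.5, 291.2] [ 0.48145096 -0.16392419  0.147     ]
lever_tip top [361.7, 250.9] [ 0.48201181 -0.14910869  0.147     ]
```

```bash
cat > m2.py <<'E'
from fit import *
ps={n:eyes.read_camera(n) for n in('side','top')}
def draw(im,p,b,off,sc,col):
    q=((proj(p,b)-off+.5)*sc).astype(int)
    for i in range(8):
        for j in range(i):
            if bin(i^j).count('1')==1: cv2.line(im,tuple(q[i].tolist()),tuple(q[j].tolist()),col,1)
x,y,a=.490,-.217,-.32
rows=[]
for n,c1,c2 in(('side',(212,185),(250,325)),('top',(220,228),(376,251))):
    p=ps[n]; t=[]
    for c,w,h,items in((c1,30,30,[(box(.510,.182,-.2,0,0,.018,.044,.077,.117),(0,255,0)),(box(.510,.182,-.2,0,0,.075,.095,0,.034),(255,0,255))]),(c2,60,60,[(box(x,y,a,0,0,.15,.18,.03,.085),(0,255,0)),(box(x,y,a,0,0,.18,.21,0,.03),(255,255,0)),(box(x,y,a,-.01,-.03,.030,.052,.09,.094),(255,0,255))])):
        x0,y0=c[0]-w,min(c[1]-h,384-2*h); s=300//(2*w)
        im=cv2.resize(p['pixels'][y0:y0+2*h,x0:x0+2*w],None,fx=s,fy=s,interpolation=cv2.INTER_CUBIC)
        raw=im.copy()
        for b,col in items: draw(im,p,b,np.array([x0,y0]),s,col)
        t+= [im] if w==60 else [raw if 0 else im]
    rows.append(np.hstack(t))
save(dict(pixels=np.vstack(rows)),'ov.png')
E
python3 m2.py
```

```text
Traceback (most recent call last):
  File "m2.py", line 18, in <module>
    rows.append(np.hstack(t))
                ~~~~~~~~~^^^
ValueError: all the input array dimensions except for the concatenation axis must match exactly, but along dimension 0, the array at index 0 has size 300 and the array at index 1 has size 240
```

```bash
sed -i 's/s=300\/\/(2\*w)/s=300\/(2*w)/' m2.py; python3 m2.py
```

```text
(no output)
```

View pics/ov.png

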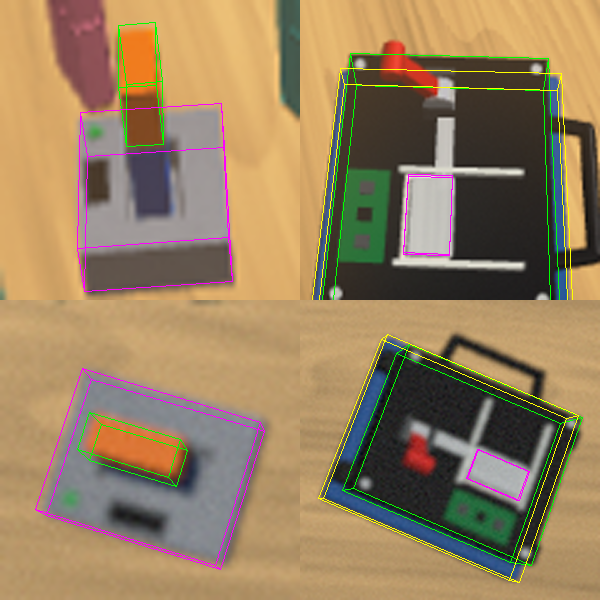

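The overlays (left pair: stand and pack; right pair: dock and shutter) match within a few mm. The chosen pack is orange over blue in the grey stand, yaw about -0.2. The lever comes first.

```bash
cat > plan.py <<'E'
import sys
from h import *
def plan(x,y,z,psi,n):
    o=telemetry.get_obs(); p=o['tool_pos']; a0=np.radians(o['tool_rot'][2]); da=(np.radians(psi)-a0+np.pi)%(2*np.pi)-np.pi
    A=np.zeros((2,2))
    for k in range(n):
        a=a0+da*k/n; A+=np.array([[np.cos(a),np.sin(a)],[np.sin(a),-np.cos(a)]])
    v=np.linalg.solve(A,np.array([x,y])-p[:2]); w=-(z-p[2])/n
    print('rows',n,'turn z',round(-da/n,4),'shift cm',np.round(100*np.array([*v,w]),3),'norm',round(100*np.linalg.norm([*v,w]),2),'| pose',np.round(p,4),np.round(o['tool_rot'],2),'t',o['time_s'])
if __name__=='__main__':
    a=list(map(float,sys.argv[1:])); plan(*a[:4],int(a[4]))
E
python3 plan.py .425 -.137 .215 72 18
```

```text
rows 18 turn z 0.0826 shift cm [-4.479 -1.096  0.12 ] norm 4.61 | pose [0.2524 0.599  0.2366] [180.     0.   157.15] t 1.6
```

Emit:
drive_tool(
  angular=[
    [0, 0, 0.0826],
    [0, 0, 0.0826],
    [0, 0, 0.0826],
    [0, 0, 0.0826],
    [0, 0, 0.0826],
    [0, 0, 0.0826],
    [0, 0, 0.0826],
    [0, 0, 0.0826],
    [0, 0, 0.0826],
    [0, 0, 0.0826],
    [0, 0, 0.0826],
    [0, 0, 0.0826],
    [0, 0, 0.0826],
    [0, 0, 0.0826],
    [0, 0, 0.0826],
    [0, 0, 0.0826],
    [0, 0, 0.0826],
    [0, 0, 0.0826],
    [0, 0, 0],
    [0, 0, 0],
  ],
  delta_pos=[
    [-4.48, -1.1, 0.12],
    [-4.48, -1.1, 0.12],
    [-4.48, -1.1, 0.12],
    [-4.48, -1.1, 0.12],
    [-4.48, -1.1, 0.12],
    [-4.48, -1.1, 0.12],
    [-4.48, -1.1, 0.12],
    [-4.48, -1.1, 0.12],
    [-4.48, -1.1, 0.12],
    [-4.48, -1.1, 0.12],
    [-4.48, -1.1, 0.12],
    [-4.48, -1.1, 0.12],
    [-4.48, -1.1, 0.12],
    [-4.48, -1.1, 0.12],
    [-4.48, -1.1, 0.12],
    [-4.48, -1.1, 0.12],
    [-4.48, -1.1, 0.12],
    [-4.48, -1.1, 0.12],
    [0, 0, 0],
    [0, 0, 0],
  ],
  gripper=[0, 0, 0, 0, 0, 0, 0, 0, 0, 0, 0, 0, 0, 0, 0, 0, 0, 0, 0, 0],
  squeeze=10,
)

```text
time_s: 3.6
tool_pos: [0.424, -0.1381, 0.2153]
tool_rot: [179.9, -0.1, 71.8]
force: [0.5, 0.2, 0.6]
grip_width: 0.0004
grasp_force: 0.0
```

```bash
python3 plan.py .425 -.137 .139 72 5; python3 - <<'E'
from h import *
print(telemetry.get_obs()['force'],telemetry.get_obs()['grip_width'])
a=[]
for n,c in(('side',(230,290)),('top',(366,251))):
    p=eyes.read_camera(n); x0,y0=c[0]-60,c[1]-60
    a.append(cv2.resize(p['pixels'][y0:y0+120,x0:x0+120],None,fx=3.3,fy=3.3,interpolation=cv2.INTER_CUBIC))
save(dict(pixels=np.hstack(a)),'c3.png')
E
```

```text
rows 5 turn z -0.0006 shift cm [0.028 0.013 1.526] norm 1.53 | pose [ 0.424  -0.1381  0.2153] [ 1.7995e+02 -9.0000e-02  7.1830e+01] t 3.6
[0.5171082  0.18216481 0.59131036] 0.00043604853490930746
```

View pics/c3.png

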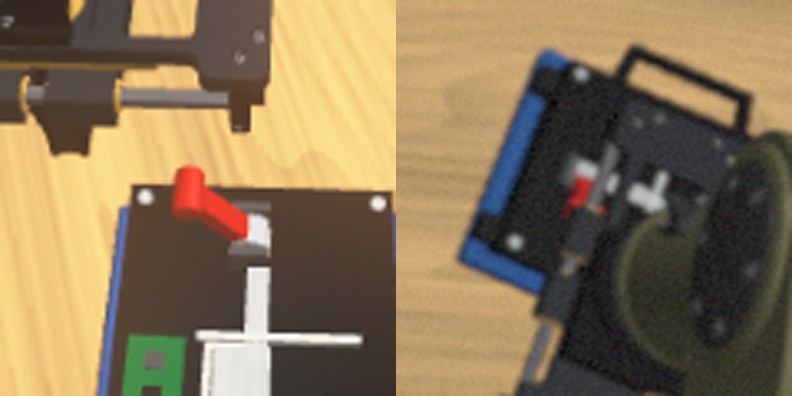

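The side crop shows the closed fingers at about (70,150), on the -x side of the red knob at (188,190). I descend and push.

Emit:
drive_tool(
  angular=[
    [0, 0, 0],
    [0, 0, 0],
    [0, 0, 0],
    [0, 0, 0],
    [0, 0, 0],
    [0, 0, 0],
    [0, 0, 0],
    [0, 0, 0],
    [0, 0, 0],
    [0, 0, 0],
    [0, 0, 0],
    [0, 0, 0],
    [0, 0, 0],
    [0, 0, 0],
    [0, 0, 0],
  ],
  delta_pos=[
    [0, 0, 2],
    [0, 0, 2],
    [0, 0, 2],
    [0, 0, 1.6],
    [0, 0, 0],
    [0, 1, 0],
    [0, 0.8, 0],
    [0, 0.8, 0],
    [0, 0.8, 0],
    [0, 0.8, 0],
    [0, 0.8, 0],
    [0, 0.8, 0],
    [0, 0.8, 0],
    [0, 0.8, 0],
    [0, 0, 0],
  ],
  gripper=[0, 0, 0, 0, 0, 0, 0, 0, 0, 0, 0, 0, 0, 0, 0],
)

```text
time_s: 5.2
tool_pos: [0.4958, -0.1609, 0.1389]
tool_rot: [179.9, 0.1, 72.0]
force: [-0.4, -0.5, -0.3]
grip_width: 0.0002
grasp_force: 0.0
```

Emit:
drive_tool(
  angular=[
    [0, 0, 0],
    [0, 0, 0],
    [0, 0, 0],
    [0, 0, 0],
  ],
  delta_pos=[
    [0, 0.3, 0],
    [0, 0.3, 0],
    [0, 0.3, 0],
    [0, 0, 0],
  ],
  gripper=[0, 0, 0, 0],
)

```text
time_s: 5.6
tool_pos: [0.5025, -0.163, 0.1384]
tool_rot: [-179.9, 0.0, 72.0]
force: [-3.9, 1.2, -0.4]
grip_width: 0.0006
grasp_force: 1.5
```

Emit:
drive_tool(
  angular=[
    [0, 0, 0],
    [0, 0, 0],
    [0, 0, 0],
    [0, 0, 0],
  ],
  delta_pos=[
    [0, 0.3, 0],
    [0, 0.3, 0],
    [0, 0.2, 0],
    [0, 0, 0],
  ],
  gripper=[0, 0, 0, 0],
)

```text
time_s: 6.0
tool_pos: [0.5115, -0.1657, 0.1392]
tool_rot: [179.9, -0.0, 72.0]
force: [-2.1, 0.4, 0.6]
grip_width: 0.0002
grasp_force: 1.0
```

```bash
cat > look.py <<'E'
from h import *
import sys
a=[]
for n,c in(('side',(250,324)),('top',(376,251))):
    p=eyes.read_camera(n); x0,y0=c[0]-60,c[1]-60
    a.append(cv2.resize(p['pixels'][y0:y0+120,x0:x0+120],None,fx=3.3,fy=3.3,interpolation=cv2.INTER_CUBIC))
save(dict(pixels=np.hstack(a)),sys.argv[1])
E
python3 look.py c4.png
```

```text
(no output)
```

View pics/c4.png

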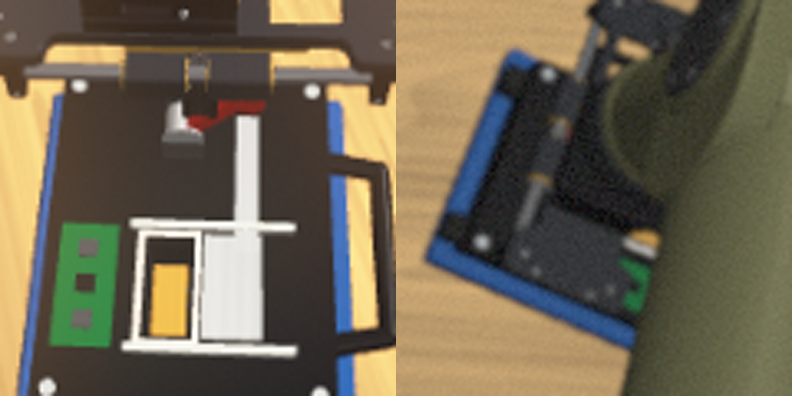

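The side crop shows the lever (235,110) tipped to +x, the shutter at (232,290), and the white-outlined slot at (170,290) open or nearly so. I push on until I feel the stop.

Emit:
drive_tool(
  angular=[
    [0, 0, 0],
    [0, 0, 0],
    [0, 0, 0],
    [0, 0, 0],
  ],
  delta_pos=[
    [0, 0.2, 0],
    [0, 0.2, 0],
    [0, 0, 0],
    [0, 0, 0],
  ],
  gripper=[0, 0, 0, 0],
)

```text
time_s: 6.5
tool_pos: [0.5142, -0.1666, 0.1389]
tool_rot: [-179.9, -0.0, 72.0]
force: [-4.7, 1.8, 1.6]
grip_width: 0.0003
grasp_force: 2.6
```

Emit:
drive_tool(
  angular=[
    [0, 0, 0],
    [0, 0, 0],
    [0, 0, 0],
  ],
  delta_pos=[
    [0, 0.2, 0],
    [0, 0, 0],
    [0, 0, 0],
  ],
  gripper=[0, 0, 0],
)

```text
time_s: 6.8
tool_pos: [0.5145, -0.1667, 0.1388]
tool_rot: [-179.7, -0.0, 72.0]
force: [-9.0, 3.9, 5.4]
grip_width: 0.0003
grasp_force: 5.6
```

Force climbs with no motion, so it is on the stop. I give it one more nudge, then back off and lift.

Emit:
drive_tool(
  angular=[
    [0, 0, 0],
    [0, 0, 0],
    [0, 0, 0],
    [0, 0, 0],
    [0, 0, 0],
    [0, 0, 0],
    [0, 0, 0],
    [0, 0, 0],
  ],
  delta_pos=[
    [0, 0.2, 0],
    [0, 0, 0],
    [0, -1.5, 0],
    [0, -2, -1],
    [0, -1, -3],
    [0, 0, -3],
    [0, 0, -3],
    [0, 0, 0],
  ],
  gripper=[0, 0, 0, 0, 0, 0, 0, 0],
)

```text
time_s: 7.6
tool_pos: [0.4795, -0.1553, 0.244]
tool_rot: [179.3, -0.2, 72.0]
force: [0.2, 0.4, 0.4]
grip_width: 0.0004
grasp_force: 0.0
```

```bash
python3 plan.py .45 .16 .235 78.5 10
```

```text
rows 10 turn z -0.0114 shift cm [ 2.969 -1.106  0.09 ] norm 3.17 | pose [ 0.4795 -0.1553  0.244 ] [ 1.7932e+02 -1.6000e-01  7.1950e+01] t 7.6
```

```bash
python3 plan.py .34 .33 .25 101 14
```

```text
rows 14 turn z -0.0362 shift cm [ 3.412 -1.282 -0.043] norm 3.65 | pose [ 0.4795 -0.1553  0.244 ] [ 1.7932e+02 -1.6000e-01  7.1950e+01] t 7.6
```

Emit:
drive_tool(
  angular=[
    [0, 0, -0.0362],
    [0, 0, -0.0362],
    [0, 0, -0.0362],
    [0, 0, -0.0362],
    [0, 0, -0.0362],
    [0, 0, -0.0362],
    [0, 0, -0.0362],
    [0, 0, -0.0362],
    [0, 0, -0.0362],
    [0, 0, -0.0362],
    [0, 0, -0.0362],
    [0, 0, -0.0362],
    [0, 0, -0.0362],
    [0, 0, -0.0362],
    [0, 0, 0],
  ],
  delta_pos=[
    [3.41, -1.28, -0.05],
    [3.41, -1.28, -0.05],
    [3.41, -1.28, -0.05],
    [3.41, -1.28, -0.05],
    [3.41, -1.28, -0.05],
    [3.41, -1.28, -0.05],
    [3.41, -1.28, -0.05],
    [3.41, -1.28, -0.05],
    [3.41, -1.28, -0.05],
    [3.41, -1.28, -0.05],
    [3.41, -1.28, -0.05],
    [3.41, -1.28, -0.05],
    [3.41, -1.28, -0.05],
    [3.41, -1.28, -0.05],
    [0, 0, 0],
  ],
  gripper=[5, 5, 5, 5, 5, 5, 5, 5, 5, 5, 5, 5, 5, 5, 5],
)

```text
time_s: 9.1
tool_pos: [0.3334, 0.3362, 0.2456]
tool_rot: [180.0, -0.2, 101.5]
force: [-0.1, 0.9, -0.8]
grip_width: 0.05
grasp_force: 0.0
```

```bash
cat > m3.py <<'E'
from fit import *
print(telemetry.get_obs()['tool_rot'])
ps={n:eyes.read_camera(n) for n in('side','top')}
for n,p in ps.items(): save(p,n+'5.png')
c={'side':(211,172),'top':(218,228)}
V=[(p,colmask(p,(4,150,60),(15,255,255),c[n],20)) for n,p in ps.items()]
x0=onz(ps['top'],(218,228.6),.117)
f=lambda x,y,a:[box(x,y,a,0,0,.018,.044,.077,.117)]
for W in(V,V[:1],V[1:]): print('pack',*fit(W,f,[.51,.181,-.2],(.01,.01,.05)))
def gm(p,n):  # stand: low saturation
    h=cv2.cvtColor(p['pixels'],cv2.COLOR_RGB2HSV); return h
a=[]
for n,c in(('side',(250,324)),('top',(386,255))):
    p=ps[n]; x0,y0=c[0]-60,c[1]-60
    a.append(cv2.resize(p['pixels'][y0:y0+120,x0:x0+120],None,fx=3.3,fy=3.3,interpolation=cv2.INTER_CUBIC))
save(dict(pixels=np.hstack(a)),'c5.png')
E
python3 m3.py
```

```text
[179.95802246  -0.1909161  101.52033361]
pack [ 0.50981591  0.18110325 -0.14004215] 95.5601374845757
pack [ 0.51011237  0.18286309 -0.1368343 ] 33.46469479826716
pack [ 0.51085766  0.17995622 -0.32809598] 55.24307553590988
```

View pics/c5.png

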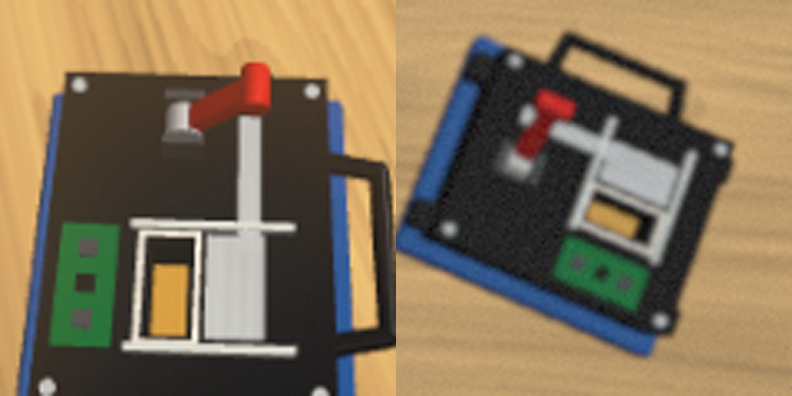

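Slot fully open: in the side crop the inner mouth runs (147,237)–(197,237)–(193,340)–(140,341), and the shutter is clear to its right. I measure the slot and the stand yaw.

```bash
cat > m4.py <<'E'
from fit import *
ps={n:eyes.read_camera(n) for n in('side','top')}
for n,off,cs in(('side',(190,264),[(147,237),(197,237),(193,340),(140,341)]),('top',(326,195),[(196,193),(263,222),(254,252),(183,222)])):
    W=np.array([onz(ps[n],np.array(off)+(np.array(c)+.5)/3.3-.5,.085)[:2] for c in cs])
    d=np.diff(np.vstack([W,W[:1]]),axis=0)
    print(n,'centre',W.mean(0).round(4),'sides',np.linalg.norm(d,axis=1).round(4),'ang',np.degrees(np.arctan2(d[:,1],d[:,0])).round(1))
V=[]
for n,c in(('side',(214,195)),('top',(222,231))):
    p=ps[n];h=cv2.cvtColor(p['pixels'],cv2.COLOR_RGB2HSV)
    g=cv2.inRange(h,(0,0,0),(180,85,255))|cv2.inRange(h,(95,0,0),(135,255,255))|cv2.inRange(h,(0,0,0),(180,255,60))
    w=np.zeros_like(g);cv2.circle(w,c,36 if n=='top' else 32,255,-1);g&=w
    g|=(colmask(p,(4,150,60),(15,255,255),(211,172) if n=='side' else (218,228),20)*255).astype(np.uint8)
    g=cv2.morphologyEx(g,cv2.MORPH_CLOSE,np.ones((5,5)))
    k,l,s,_=cv2.connectedComponentsWithStats(g); i=1+s[1:,4].argmax(); V.append((p,(l==i).astype(float))); print(n,s[i])
M=lambda x,y,a:[box(x,y,a,0,0,.075,.095,0,.034),box(x,y,a,0,0,.018,.044,.034,.117)]
for W in(V,V[:1],V[1:]): print('stand',*fit(W,M,[.51,.181,-.2],(.01,.01,.05)))
E
python3 m4.py
```

```text
side centre [ 0.4708 -0.2428] sides [0.0261 0.052  0.0262 0.0525] ang [ -16.7 -108.6  164.4   71.2]
top centre [ 0.4678 -0.2418] sides [0.052  0.0226 0.0547 0.0231] ang [-108.6  164.6   72.   -22.2]
side [ 198  161   31   53 1159]
top [ 198  211   45   40 1221]
stand [ 0.51105283  0.18045577 -0.18147161] 113.95386356142744
stand [ 0.51025534  0.18123672 -0.15892876] 87.30008530669403
stand [ 0.51122152  0.18031412 -0.17672472] 15.014291824262337
```

```bash
python3 plan.py .5108 .1805 .2 79.9 8
```

```text
rows 8 turn z 0.0458 shift cm [-1.945  2.123  0.572] norm 2.94 | pose [0.3373 0.3301 0.2457] [179.96  -0.   100.9 ] t 9.3
```

Emit:
drive_tool(
  angular=[
    [0, 0, 0.0458],
    [0, 0, 0.0458],
    [0, 0, 0.0458],
    [0, 0, 0.0458],
    [0, 0, 0.0458],
    [0, 0, 0.0458],
    [0, 0, 0.0458],
    [0, 0, 0.0458],
    [0, 0, 0],
    [0, 0, 0],
  ],
  delta_pos=[
    [-1.95, 2.12, 0.57],
    [-1.95, 2.12, 0.57],
    [-1.95, 2.12, 0.57],
    [-1.95, 2.12, 0.57],
    [-1.95, 2.12, 0.57],
    [-1.95, 2.12, 0.57],
    [-1.95, 2.12, 0.57],
    [-1.95, 2.12, 0.57],
    [0, 0, 0],
    [0, 0, 0],
  ],
  gripper=[5, 5, 5, 5, 5, 5, 5, 5, 5, 5],
)

```text
time_s: 10.3
tool_pos: [0.5104, 0.1799, 0.1999]
tool_rot: [-180.0, 0.0, 79.8]
force: [0.2, 0.6, -0.5]
grip_width: 0.0499
grasp_force: 0.0
```

```bash
python3 plan.py .5108 .1805 .092 79.9 6
```

```text
rows 6 turn z -0.0002 shift cm [0.012 0.005 1.798] norm 1.8 | pose [0.5104 0.1799 0.1999] [-1.7996e+02  2.0000e-02  7.9840e+01] t 10.3
```

Emit:
drive_tool(
  angular=[
    [0, 0, 0],
    [0, 0, 0],
    [0, 0, 0],
    [0, 0, 0],
    [0, 0, 0],
    [0, 0, 0],
    [0, 0, 0],
    [0, 0, 0],
    [0, 0, 0],
    [0, 0, 0],
    [0, 0, 0],
    [0, 0, 0],
    [0, 0, 0],
    [0, 0, 0],
    [0, 0, 0],
  ],
  delta_pos=[
    [0.07, 0.03, 1.8],
    [0, 0, 1.8],
    [0, 0, 1.8],
    [0, 0, 1.8],
    [0, 0, 1.8],
    [0, 0, 1.8],
    [0, 0, 0],
    [0, 0, 0],
    [0, 0, 0],
    [0, 0, 0],
    [0, 0, 0],
    [0, 0, 0],
    [0, 0, 0],
    [0, 0, 0],
    [0, 0, 0],
  ],
  gripper=[5, 5, 5, 5, 5, 5, 5, 0.5, 0.5, 0.5, 0.5, 0.5, 0.5, 0.5, 0.5],
  squeeze=35,
)

```text
time_s: 11.8
tool_pos: [0.5106, 0.1819, 0.0929]
tool_rot: [180.0, -0.0, 80.0]
force: [-1.2, 1.0, 3.5]
grip_width: 0.0178
grasp_force: 35.0
```

Gripped at 17.8 mm with 35 N. I lift.

Emit:
drive_tool(
  angular=[
    [0, 0, 0],
    [0, 0, 0],
    [0, 0, 0],
    [0, 0, 0],
    [0, 0, 0],
    [0, 0, 0],
    [0, 0, 0],
    [0, 0, 0],
    [0, 0, 0],
  ],
  delta_pos=[
    [0, 0, -0.7],
    [0, 0, -1.3],
    [0, 0, -2],
    [0, 0, -2.5],
    [0, 0, -2.5],
    [0, 0, -2.5],
    [0, 0, -1.5],
    [0, 0, 0],
    [0, 0, 0],
  ],
  gripper=[0.5, 0.5, 0.5, 0.5, 0.5, 0.5, 0.5, 0.5, 0.5],
)

```text
time_s: 12.7
tool_pos: [0.5099, 0.1816, 0.2218]
tool_rot: [-180.0, 0.0, 80.0]
force: [0.7, -0.1, -1.8]
grip_width: 0.0178
grasp_force: 35.0
```

```bash
python3 plan.py .4707 -.2424 .225 71.6 12; python3 - <<'E'
from h import *
a=[]
for n in('side',):
    p=eyes.read_camera(n);o=telemetry.get_obs(); print(o['grip_width'],o['force'])
    c=proj(p,o['tool_pos'])[0].astype(int);x0,y0=max(c[0]-50,0),max(c[1]-50,0); save(dict(pixels=cv2.resize(p['pixels'][y0:y0+100,x0:x0+100],None,fx=4,fy=4)),'c6.png')
    print(n,c)
E
```

```text
rows 12 turn z 0.0122 shift cm [-3.512  0.529 -0.026] norm 3.55 | pose [0.5099 0.1816 0.2218] [-1.7997e+02  2.0000e-02  8.0010e+01] t 12.7
0.017866318835320923 [ 0.61528063  0.25661399 -1.75360343]
side [204 130]
```

View pics/c6.png

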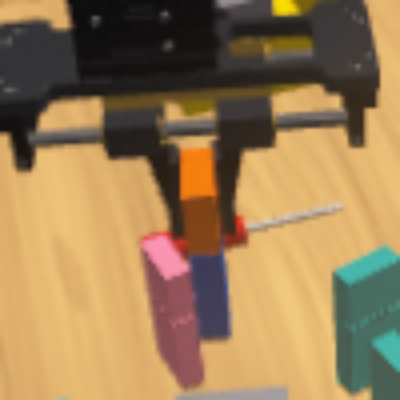

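The side crop shows the pack upright between the fingers: orange top at (200,190), blue at (210,295). I move to above the slot with more height.

Emit:
drive_tool(
  angular=[
    [0, 0, 0.0122],
    [0, 0, 0.0122],
    [0, 0, 0.0122],
    [0, 0, 0.0122],
    [0, 0, 0.0122],
    [0, 0, 0.0122],
    [0, 0, 0.0122],
    [0, 0, 0.0122],
    [0, 0, 0.0122],
    [0, 0, 0.0122],
    [0, 0, 0.0122],
    [0, 0, 0.0122],
    [0, 0, 0],
    [0, 0, 0],
    [0, 0, 0],
  ],
  delta_pos=[
    [-3.51, 0.53, -0.3],
    [-3.51, 0.53, -0.3],
    [-3.51, 0.53, -0.3],
    [-3.51, 0.53, -0.3],
    [-3.51, 0.53, -0.3],
    [-3.51, 0.53, -0.3],
    [-3.51, 0.53, -0.3],
    [-3.51, 0.53, -0.3],
    [-3.51, 0.53, -0.3],
    [-3.51, 0.53, -0.3],
    [-3.51, 0.53, -0.3],
    [-3.51, 0.53, -0.3],
    [0, 0, 0],
    [0, 0, 0],
    [0, 0, 0],
  ],
  gripper=[0.5, 0.5, 0.5, 0.5, 0.5, 0.5, 0.5, 0.5, 0.5, 0.5, 0.5, 0.5, 0.5, 0.5, 0.5],
)

```text
time_s: 14.25
tool_pos: [0.4713, -0.2405, 0.2572]
tool_rot: [-179.9, -0.0, 71.7]
force: [0.1, 0.4, -1.1]
grip_width: 0.0178
grasp_force: 35.0
```

```bash
python3 plan.py .4707 -.2424 .190 71.6 5
```

```text
rows 5 turn z 0.0004 shift cm [-3.900e-02  1.000e-03  1.345e+00] norm 1.35 | pose [ 0.4713 -0.2405  0.2572] [-1.7989e+02 -3.0000e-02  7.1720e+01] t 14.25
```

Emit:
drive_tool(
  angular=[
    [0, 0, 0],
    [0, 0, 0],
    [0, 0, 0],
    [0, 0, 0],
    [0, 0, 0],
    [0, 0, 0],
    [0, 0, 0],
  ],
  delta_pos=[
    [-0.1, 0, 1.5],
    [0, 0, 1.5],
    [0, 0, 1.5],
    [0, 0, 1.5],
    [0, 0, 1.2],
    [0, 0, 0],
    [0, 0, 0],
  ],
  gripper=[0.5, 0.5, 0.5, 0.5, 0.5, 0.5, 0.5],
)

```text
time_s: 14.95
tool_pos: [0.471, -0.2431, 0.1862]
tool_rot: [-180.0, 0.0, 71.6]
force: [0.1, -0.5, -1.6]
grip_width: 0.018
grasp_force: 35.0
```

```bash
cat > m5.py <<'E'
from fit import *
o=telemetry.get_obs(); P=o['tool_pos']; a=np.radians(o['tool_rot'][2]-90); print(P,o['tool_rot'],o['force'])
f=P[2]-.081
p=eyes.read_camera('side')
x0,y0=190,210
im=cv2.resize(p['pixels'][y0:384,x0:x0+120],None,fx=4.4,fy=3.4*4.4/3.4,interpolation=cv2.INTER_CUBIC)[:600]
def dr(b,col):
    q=((proj(p,b)-[x0,y0]+.5)*4.4).astype(int)
    for i in range(8):
        for j in range(i):
            if bin(i^j).count('1')==1: cv2.line(im,tuple(q[i].tolist()),tuple(q[j].tolist()),col,1)
h=im.copy()
dr(box(P[0],P[1],a,0,0,.018,.044,f+.004,f+.065),(0,255,0))
im2=im; im=h
im=np.hstack([im2[200:],h[200:]])
save(dict(pixels=cv2.resize(im,None,fx=.75,fy=.75) if im.shape[1]>1060 else cv2.resize(im,None,fx=.75,fy=.75)),'c7.png')
# fit of the blue part
hs=cv2.cvtColor(p['pixels'],cv2.COLOR_RGB2HSV); c=proj(p,[P[0],P[1],f+.03])[0]
m=cv2.inRange(hs,(105,60,20),(130,255,255)); w=np.zeros_like(m); cv2.circle(w,tuple(int(v) for v in c),28,255,-1); m=((m&w)>0)
print(m.sum(), np.argwhere(m)[:,::-1].mean(0), c, 'model mean', (lambda r:(np.argwhere(r>.5)[:,::-1].mean(0),(r>.5).sum()))(render(p,[box(P[0],P[1],a,0,0,.018,.044,f+.004,f+.065)])))
E
python3 m5.py
```

```text
[ 0.4709644  -0.24311671  0.18620756] [-1.79983997e+02  1.09218016e-02  7.16136787e+01] [ 0.05023459 -0.54492985 -1.55429576]
144 [239.04166667 354.39583333] [240.2933346  340.66259548] model mean (array([239.88421053, 339.37017544]), np.int64(570))
```

View pics/c7.png

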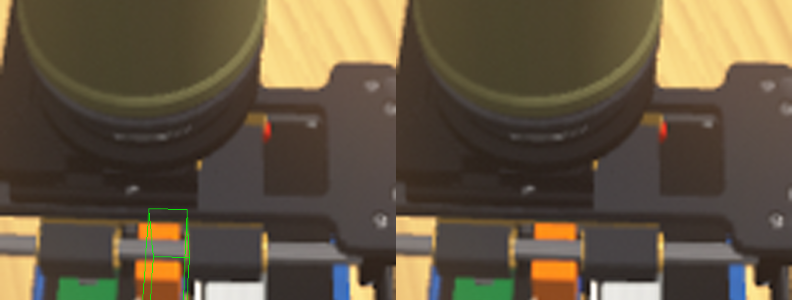

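```bash
python3 - <<'E'
from fit import *
p=eyes.read_camera('side');P=telemetry.get_obs()['tool_pos'];a=np.radians(-18.4)
for z in(.12,.15,.17,.19,.21): 
    b=box(P[0],P[1],a,0,0,.018,.044,z,z+.001)[::2]; print(z,proj(p,b).round(1).tolist())
hs=cv2.cvtColor(p['pixels'],cv2.COLOR_RGB2HSV)
for r in range(316,384,3): print(r,p['pixels'][r,238].tolist(), end=' ')
t=eyes.read_camera('top'); save(t,'t8.png')
save(dict(pixels=np.hstack([cv2.resize(p['pixels'][284:384,190:290],None,fx=4,fy=4,interpolation=cv2.INTER_CUBIC),cv2.resize(t['pixels'][200:300,340:440],None,fx=4,fy=4)])),'c8.png')
E
```

```text
0.12 [[234.5, 357.8], [236.1, 330.4], [246.0, 358.2], [247.1, 330.7]]
0.15 [[233.7, 351.7], [235.4, 323.3], [245.7, 352.1], [246.8, 323.7]]
0.17 [[233.1, 347.3], [234.9, 318.3], [245.5, 347.7], [246.7, 318.6]]
0.19 [[232.5, 342.6], [234.4, 312.9], [245.3, 343.0], [246.5, 313.3]]
0.21 [[231.8, 337.6], [233.8, 307.2], [245.1, 338.0], [246.4, 307.6]]
316 [42, 33, 29] 319 [58, 51, 51] 322 [82, 66, 44] 325 [253, 143, 22] 328 [149, 119, 111] 331 [135, 129, 127] 334 [181, 99, 51] 337 [253, 144, 26] 340 [186, 93, 32] 343 [142, 74, 32] 346 [142, 72, 30] 349 [111, 77, 72] 352 [49, 61, 100] 355 [49, 60, 100] 358 [48, 60, 99] 361 [92, 82, 97] 364 [242, 194, 82] 367 [243, 239, 229] 370 [166, 163, 153] 373 [52, 47, 44] 376 [50, 46, 43] 379 [48, 44, 42] 382 [47, 45, 42]
```

View pics/c8.png

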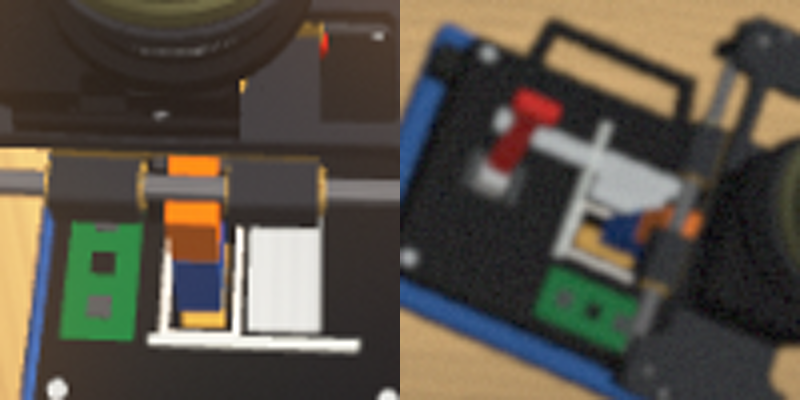

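The side crop shows the pack squarely above the white slot, with its edges within a pixel of the predicted ones. I descend in stages.

Emit:
drive_tool(
  angular=[
    [0, 0, 0],
    [0, 0, 0],
    [0, 0, 0],
    [0, 0, 0],
    [0, 0, 0],
    [0, 0, 0],
    [0, 0, 0],
    [0, 0, 0],
  ],
  delta_pos=[
    [0, 0, 0.5],
    [0, 0, 0.5],
    [0, 0, 0.4],
    [0, 0, 0.4],
    [0, 0, 0.4],
    [0, 0, 0.3],
    [0, 0, 0],
    [0, 0, 0],
  ],
  gripper=[0.5, 0.5, 0.5, 0.5, 0.5, 0.5, 0.5, 0.5],
)

```text
time_s: 15.9
tool_pos: [0.4712, -0.2428, 0.1618]
tool_rot: [180.0, -0.0, 71.6]
force: [-1.6, 1.9, 3.7]
grip_width: 0.0177
grasp_force: 35.0
```

Emit:
drive_tool(
  angular=[
    [0, 0, 0],
    [0, 0, 0],
    [0, 0, 0],
    [0, 0, 0],
  ],
  delta_pos=[
    [0, 0, 0.3],
    [0, 0, 0.3],
    [0, 0, 0],
    [0, 0, 0],
  ],
  gripper=[0.5, 0.5, 0.5, 0.5],
)

```text
time_s: 16.3
tool_pos: [0.473, -0.2418, 0.1602]
tool_rot: [179.8, -0.3, 71.7]
force: [-6.4, 8.5, 30.1]
grip_width: 0.018
grasp_force: 35.0
```

Contact at the chamfer: the force pushes toward slot -x and +y. I back up, shift that way, and retry gently.

Emit:
drive_tool(
  angular=[
    [0, 0, 0],
    [0, 0, 0],
    [0, 0, 0],
    [0, 0, 0],
  ],
  delta_pos=[
    [0, 0, -0.5],
    [0, 0, -0.5],
    [0, 0, 0],
    [0, 0, 0],
  ],
  gripper=[0.5, 0.5, 0.5, 0.5],
)

```text
time_s: 16.7
tool_pos: [0.4707, -0.2436, 0.165]
tool_rot: [180.0, 0.1, 71.6]
force: [0.1, 0.1, -0.4]
grip_width: 0.0176
grasp_force: 34.9
```

Emit:
drive_tool(
  angular=[
    [0, 0, 0],
    [0, 0, 0],
    [0, 0, 0],
    [0, 0, 0],
    [0, 0, 0],
  ],
  delta_pos=[
    [0.1, -0.15, 0],
    [0, 0, 0.2],
    [0, 0, 0.2],
    [0, 0, 0.2],
    [0, 0, 0],
  ],
  gripper=[0.5, 0.5, 0.5, 0.5, 0.5],
)

```text
time_s: 17.2
tool_pos: [0.4708, -0.2414, 0.1635]
tool_rot: [179.9, -0.2, 71.6]
force: [-6.5, 6.6, 26.1]
grip_width: 0.0177
grasp_force: 35.0
```

Emit:
drive_tool(
  angular=[
    [0, 0, 0],
    [0, 0, 0],
    [0, 0, 0],
  ],
  delta_pos=[
    [0, 0, -0.8],
    [0, 0, -0.8],
    [0, 0, 0],
  ],
  gripper=[0.5, 0.5, 0.5],
)

```text
time_s: 17.5
tool_pos: [0.4702, -0.242, 0.1759]
tool_rot: [179.9, 0.0, 71.6]
force: [0.2, -0.3, -1.2]
grip_width: 0.0178
grasp_force: 34.9
```

```bash
cat > m6.py <<'E'
from fit import *
o=telemetry.get_obs();P=o['tool_pos'];print(P,o['tool_rot'],o['force'],o['wrist_torque'],o['grip_width'])
S=np.array([.4708,-.2428]);a=np.radians(-18.4);X=np.array([np.cos(a),np.sin(a)]);Y=np.array([-X[1],X[0]])
d=P[:2]-S; print('tcp in slot mm',1e3*d@X,1e3*d@Y)
def prof(p,f,ts,tag):
    q=proj(p,np.array([f(t) for t in ts])).astype(np.float32)
    v=cv2.remap(p['pixels'],q[:,0].reshape(1,-1),q[:,1].reshape(1,-1),cv2.INTER_LINEAR)[0].astype(int)
    print(tag,' '.join(f"{t*1e3:.0f}:{r},{g},{b}" for t,(r,g,b) in zip(ts,v)))
pt=lambda x,y,z:np.array([*(S+x*X+y*Y),z])
p=eyes.read_camera('side');t=eyes.read_camera('top');F=P[2]-.081
tx=np.arange(-.022,.0225,.002)
for y in(-.019,-.015): prof(p,lambda u:pt(u,y,.085),tx,f'slot x @y{y}')
yf=(d@Y)-.022
for z in(F+.03,F+.05): prof(p,lambda u:pt(u,yf,z),tx,f'pack x z+{z-F:.2f}')
prof(p,lambda u:pt(-.006,u,.085),np.arange(-.04,-.0,.002),'slot y side cam')
prof(p,lambda u:pt(d@X,yf,F+u),np.arange(-.03,.11,.004),'pack front z')
prof(t,lambda u:pt(u,.02,.085),tx,'top slot x@y.02')
prof(t,lambda u:pt(-.006,u,.085),np.arange(-.01,.04,.002),'top slot y')
for z in(.01,.02,.03):prof(t,lambda u:pt((d@X)-.009,u,F+z),np.arange(-.03,.034,.002),f'top pack y z{z}')
save(t,'t9.png');save(p,'s9.png')
E
python3 m6.py
```

```text
[ 0.47015768 -0.24196328  0.17592051] [1.79927186e+02 1.82435767e-03 7.16099489e+01] [ 0.23183109 -0.29598135 -1.18775385] [-0.11186168  0.02625663 -0.0223868 ] 0.01781379102555144
tcp in slot mm -0.8735960581324468 0.5911927188913793
slot x @y-0.019 -22:58,51,47 -20:66,59,54 -18:146,136,126 -16:238,230,218 -14:162,153,146 -12:50,57,86 -10:47,60,100 -8:49,61,100 -6:49,62,100 -4:45,59,100 -2:45,59,100 0:44,59,100 2:44,58,100 4:44,59,101 6:189,150,99 8:215,169,83 10:97,78,58 12:173,167,158 14:251,249,242 16:128,120,111 18:138,137,133 20:232,231,226 22:234,233,229
slot x @y-0.015 -22:58,52,46 -20:67,61,55 -18:162,152,140 -16:244,238,229 -14:195,185,177 -12:49,60,97 -10:47,60,100 -8:48,60,101 -6:47,60,101 -4:46,59,100 -2:46,58,100 0:46,59,101 2:46,59,100 4:45,60,106 6:189,151,102 8:207,162,76 10:95,75,46 12:187,178,164 14:252,250,244 16:141,133,123 18:149,147,143 20:232,231,227 22:234,233,228
pack x z+0.03 -22:60,53,47 -20:59,51,46 -18:59,52,46 -16:102,93,84 -14:229,221,210 -12:188,183,184 -10:49,60,100 -8:49,60,100 -6:49,60,101 -4:47,59,100 -2:48,60,101 0:47,60,101 2:46,59,101 4:46,60,1
[... 2466 characters left out ...]
 -12:51,54,55 -10:50,50,54 -8:46,49,51 -6:39,40,43 -4:33,34,35 -2:27,32,34 0:32,34,46 2:44,48,65 4:44,50,71 6:40,46,70 8:41,45,69 10:45,50,72 12:49,55,73 14:44,49,73 16:43,50,77 18:51,54,80 20:74,68,77 22:122,101,78 24:165,130,81 26:185,144,78 28:188,147,76 30:180,141,75 32:160,128,83
top pack y z0.03 -30:22,20,24 -28:32,29,32 -26:30,33,34 -24:36,33,37 -22:49,42,44 -20:53,50,49 -18:52,54,53 -16:56,56,60 -14:48,51,52 -12:48,51,53 -10:49,52,55 -8:51,54,56 -6:53,53,54 -4:44,48,50 -2:38,39,41 0:29,32,36 2:26,29,40 4:34,39,59 6:24,41,66 8:27,42,71 10:24,40,70 12:20,39,70 14:28,44,72 16:30,44,75 18:21,42,78 20:29,45,81 22:51,56,80 24:98,83,81 26:145,117,81 28:180,141,81 30:190,150,80 32:184,144,76
```

```bash
cat > m7.py <<'E'
from fit import *
o=telemetry.get_obs();P1=o['tool_pos']
p=eyes.read_camera('side');t=eyes.read_camera('top'); P2=telemetry.get_obs()['tool_pos'];print(P1,P2,o['tool_rot'])
a=np.radians(-18.4);X=np.array([np.cos(a),np.sin(a)]);Y=np.array([-X[1],X[0]])
old=cv2.imread('pics/c8.png')[...,::-1]; os_=cv2.resize(old[:,:400],(100,100),interpolation=cv2.INTER_AREA)
side_old=np.zeros_like(p['pixels']);side_old[284:384,190:290]=os_; top_old=cv2.imread('pics/t8.png')[...,::-1]
S=np.array([.4708,-.2428])
def corner(P,x,y,z): return np.array([*(P[:2]+x*X+y*Y),z])
def prof(im,q):
    return cv2.remap(np.ascontiguousarray(im),q[:,0].astype(np.float32).reshape(1,-1),q[:,1].astype(np.float32).reshape(1,-1),cv2.INTER_LINEAR)[0].astype(int)
def sub(s,lvl):  # first crossing
    i=np.where((s[:-1]-lvl)*(s[1:]-lvl)<=0)[0]; return i[0]+(lvl-s[i[0]])/(s[i[0]+1]-s[i[0]]+1e-9) if len(i) else np.nan
for tag,im,P in(('old',side_old,np.array([.47096,-.24312,.18621])),('new',p['pixels'],P1)):
    F=P[2]-.081
    # image line down the middle of front face, extrapolated: walk rows at fixed column
    for nm,z,ch,lvl in(('top',F+.105,0,200),('mid',F+.065,0,95),('blue bottom',F+.004,0,100)):
        c=proj(p,corner(P,0,-.022,z))[0]; r=np.arange(-5,8,.1); v=prof(im,np.c_[np.full(len(r),c[0]),c[1]+r])
        k=sub(v[:,ch].astype(float),lvl); dpx=r[0]+.1*k
        g=proj(p,corner(P,0,-.021,z))[0][1]-c[1]
        print(tag,nm,'row err px',round(dpx,2),'=> dy mm',round(dpx/g,2),'| rows',v[::10,0].tolist())
    # x edges on front face at z F+.03
    for z in(F+.02,F+.04):
        r=np.arange(-.02,.02,.0002); v=prof(im,proj(p,[corner(P,u,-.022,z) for u in r])); b=(v[:,2]-v[:,0]>15); print(tag,'blue x range mm',1e3*r[b].min(),1e3*r[b].max())
for tag,im,P in(('old',top_old,np.array([.47096,-.24312,.18621])),('new',t['pixels'],P1)):
    F=P[2]-.081
    # top cam: bottom edge of +y face of blue, at x'=-5..5 : walk along -y direction in the image
    for x in(-.006,0,.006):
        r=np.arange(-.02,.02,.0005); v=prof(im,proj(t,[corner(P,x,.022+u,F+.004) for u in r])); print(tag,'top +y bottom x',x,' '.join(f"{u*1e3:.0f}:{k[0]},{k[2]}" for u,k in zip(r[::4],v[::4])))
E
python3 m7.py
```

```text
[ 0.4695903  -0.24154524  0.17486185] [ 0.46942906 -0.24145193  0.17461397] [-1.79968239e+02  2.97180207e-03  7.16188774e+01]
old top row err px -3.4 => dy mm 4.68 | rows [100, 156, 228, 252, 253, 254, 247, 203, 156, 142, 142, 142, 142]
old mid row err px 1.82 => dy mm -2.63 | rows [141, 142, 143, 142, 142, 141, 127, 86, 50, 48, 49, 48, 48]
old blue bottom row err px 1.01 => dy mm -1.57 | rows [48, 48, 46, 47, 46, 48, 99, 213, 244, 241, 198, 142, 231]
old blue x range mm -10.400000000000059 7.399999999999833
old blue x range mm -10.00000000000006 8.799999999999825
new top row err px -3.33 => dy mm 4.66 | rows [98, 146, 229, 252, 253, 251, 213, 151, 142, 143, 143, 143, 144]
new mid row err px 1.62 => dy mm -2.38 | rows [144, 144, 143, 143, 144, 142, 125, 78, 48, 48, 47, 48, 47]
new blue bottom row err px 1.98 => dy mm -3.14 | rows [46, 46, 46, 46, 46, 45, 45, 103, 188, 177, 188, 244, 245]
new blue x range mm -11.000000000000055 6.799999999999837
new blue x range mm -10.600000000000056 7.399999999999833
old top +y bottom x -0.006 -20:79,73 -18:69,66 -16:70,72 -14:72,74 -12:70,72 -10:76
[... 532 characters left out ...]
172,166 14:190,184 16:169,167 18:128,126
new top +y bottom x -0.006 -20:30,69 -18:32,72 -16:32,72 -14:35,73 -12:37,75 -10:44,75 -8:66,77 -6:110,79 -4:149,78 -2:178,80 0:188,78 2:183,74 4:168,78 6:154,109 8:161,146 10:174,171 12:167,167 14:126,127 16:80,79 18:49,46
new top +y bottom x 0 -20:40,71 -18:25,74 -16:23,81 -14:27,82 -12:22,82 -10:32,83 -8:59,84 -6:102,81 -4:141,80 -2:162,74 0:171,71 2:168,72 4:152,81 6:152,121 8:172,163 10:184,181 12:171,171 14:135,133 16:86,84 18:51,51
new top +y bottom x 0.006 -20:61,76 -18:40,82 -16:32,85 -14:24,84 -12:18,80 -10:25,81 -8:28,78 -6:28,67 -4:37,48 -2:41,35 0:44,27 2:50,31 4:63,53 6:110,107 8:159,155 10:179,176 12:167,166 14:130,128 16:82,81 18:49,50
```

Both cameras put the pack about 3 mm too far toward slot -y (the contact force agrees), and my x shift was wrong. I move +0.27 cm in tool x and +0.2 cm in tool y, then retry.

Emit:
drive_tool(
  angular=[
    [0, 0, 0],
    [0, 0, 0],
    [0, 0, 0],
    [0, 0, 0],
    [0, 0, 0],
    [0, 0, 0],
    [0, 0, 0],
  ],
  delta_pos=[
    [0.27, 0.2, 0],
    [0, 0, 0.4],
    [0, 0, 0.3],
    [0, 0, 0.3],
    [0, 0, 0.3],
    [0, 0, 0.2],
    [0, 0, 0],
  ],
  gripper=[0.5, 0.5, 0.5, 0.5, 0.5, 0.5, 0.5],
)

```text
time_s: 18.4
tool_pos: [0.4725, -0.2397, 0.1605]
tool_rot: [-180.0, -0.0, 71.6]
force: [-0.9, 0.9, -0.3]
grip_width: 0.0179
grasp_force: 34.9
```

Emit:
drive_tool(
  angular=[
    [0, 0, 0],
    [0, 0, 0],
    [0, 0, 0],
  ],
  delta_pos=[
    [0, 0, 0.2],
    [0, 0, 0.2],
    [0, 0, 0],
  ],
  gripper=[0.5, 0.5, 0.5],
)

```text
time_s: 18.7
tool_pos: [0.4732, -0.2394, 0.1594]
tool_rot: [180.0, -0.1, 71.6]
force: [-5.7, 5.0, 19.5]
grip_width: 0.0174
grasp_force: 34.9
```

Emit:
drive_tool(
  angular=[
    [0, 0, 0],
    [0, 0, 0],
  ],
  delta_pos=[
    [0, 0, -0.35],
    [0, 0, 0],
  ],
  gripper=[0.5, 0.5],
)

```text
time_s: 18.9
tool_pos: [0.4731, -0.2399, 0.1604]
tool_rot: [179.9, -0.0, 71.6]
force: [-0.1, -0.3, 1.8]
grip_width: 0.0178
grasp_force: 34.9
```

```bash
python3 - <<'E'
from h import *
p=eyes.read_camera('side');t=eyes.read_camera('top');o=telemetry.get_obs();print(o['tool_pos'],o['force'],o['wrist_torque'])
save(p,'s10.png');save(t,'t10.png')
f=lambda im:cv2.resize(im,None,fx=8,fy=8,interpolation=cv2.INTER_CUBIC)
save(dict(pixels=np.hstack([f(p['pixels'][309:384,215:265]),f(t['pixels'][215:290,370:420])])),'c10.png')
E
```

```text
[ 0.47319581 -0.23988685  0.16026044] [0.7296545  0.66383418 4.00384275] [-0.17400764  0.09170009 -0.01443702]
```

View pics/c10.png

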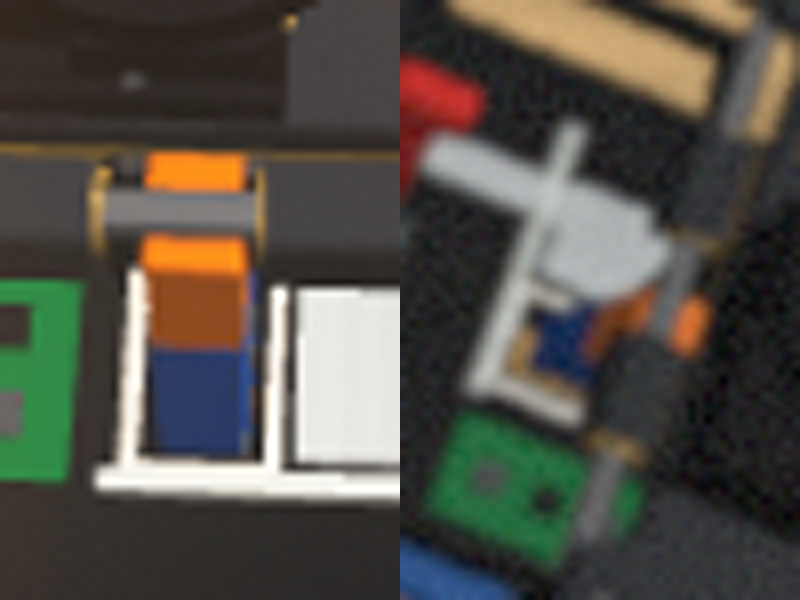

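The side panel shows the pack centred in x: blue 165–247 between outline inner edges 140–268. In y it is still close to the near (-y) rim: bottom edge at row 455, rim at 465. The top panel agrees, with a brass gap of about 25 px at the +y end (510–540). I lift slightly, shift +y by another 2 mm, and press lightly.

Emit:
drive_tool(
  angular=[
    [0, 0, 0],
    [0, 0, 0],
    [0, 0, 0],
    [0, 0, 0],
    [0, 0, 0],
    [0, 0, 0],
  ],
  delta_pos=[
    [0, 0, -0.3],
    [0.2, 0, 0],
    [0, 0, 0.3],
    [0, 0, 0.2],
    [0, 0, 0.2],
    [0, 0, 0],
  ],
  gripper=[0.5, 0.5, 0.5, 0.5, 0.5, 0.5],
)

```text
time_s: 19.6
tool_pos: [0.4729, -0.2377, 0.1553]
tool_rot: [-179.9, 0.0, 71.6]
force: [-0.1, 0.7, -1.3]
grip_width: 0.0174
grasp_force: 34.9
```

It's passing freely now. I continue down.

Emit:
drive_tool(
  angular=[
    [0, 0, 0],
    [0, 0, 0],
    [0, 0, 0],
    [0, 0, 0],
    [0, 0, 0],
  ],
  delta_pos=[
    [0, 0, 0.2],
    [0, 0, 0.2],
    [0, 0, 0.2],
    [0, 0, 0.2],
    [0, 0, 0],
  ],
  gripper=[0.5, 0.5, 0.5, 0.5, 0.5],
)

```text
time_s: 20.1
tool_pos: [0.473, -0.2377, 0.1475]
tool_rot: [-180.0, -0.0, 71.6]
force: [0.2, -0.2, -1.8]
grip_width: 0.0179
grasp_force: 34.9
```

Emit:
drive_tool(
  angular=[
    [0, 0, 0],
    [0, 0, 0],
    [0, 0, 0],
    [0, 0, 0],
  ],
  delta_pos=[
    [0, 0, 0.2],
    [0, 0, 0.2],
    [0, 0, 0.2],
    [0, 0, 0],
  ],
  gripper=[0.5, 0.5, 0.5, 0.5],
)

```text
time_s: 20.5
tool_pos: [0.473, -0.2377, 0.1415]
tool_rot: [-180.0, 0.0, 71.6]
force: [0.5, -0.0, -0.6]
grip_width: 0.0176
grasp_force: 34.9
```

Emit:
drive_tool(
  angular=[
    [0, 0, 0],
    [0, 0, 0],
    [0, 0, 0],
    [0, 0, 0],
    [0, 0, 0],
  ],
  delta_pos=[
    [0, 0, 0.2],
    [0, 0, 0.2],
    [0, 0, 0.2],
    [0, 0, 0.2],
    [0, 0, 0],
  ],
  gripper=[0.5, 0.5, 0.5, 0.5, 0.5],
)

```text
time_s: 21.0
tool_pos: [0.4733, -0.2378, 0.1339]
tool_rot: [180.0, -0.0, 71.6]
force: [0.2, -0.1, -1.6]
grip_width: 0.0174
grasp_force: 34.9
```

Emit:
drive_tool(
  angular=[
    [0, 0, 0],
    [0, 0, 0],
    [0, 0, 0],
    [0, 0, 0],
  ],
  delta_pos=[
    [0, 0, 0.2],
    [0, 0, 0.2],
    [0, 0, 0.2],
    [0, 0, 0],
  ],
  gripper=[0.5, 0.5, 0.5, 0.5],
)

```text
time_s: 21.4
tool_pos: [0.4734, -0.2379, 0.128]
tool_rot: [180.0, -0.0, 71.6]
force: [-0.6, 1.0, 3.4]
grip_width: 0.0182
grasp_force: 34.9
```

Emit:
drive_tool(
  angular=[
    [0, 0, 0],
    [0, 0, 0],
    [0, 0, 0],
  ],
  delta_pos=[
    [0, 0, 0.2],
    [0, 0, 0.2],
    [0, 0, 0],
  ],
  gripper=[0.5, 0.5, 0.5],
  squeeze=45,
)

```text
time_s: 21.7
tool_pos: [0.4735, -0.2382, 0.1254]
tool_rot: [180.0, -0.0, 71.6]
force: [-4.8, 0.8, 14.2]
grip_width: 0.0176
grasp_force: 44.9
```

Emit:
drive_tool(
  angular=[
    [0, 0, 0],
    [0, 0, 0],
    [0, 0, 0],
  ],
  delta_pos=[
    [0, 0, 0.2],
    [0, 0, 0.1],
    [0, 0, 0],
  ],
  gripper=[0.5, 0.5, 0.5],
)

```text
time_s: 22.0
tool_pos: [0.4736, -0.2387, 0.125]
tool_rot: [180.0, -0.1, 71.6]
force: [-10.4, 2.8, 31.2]
grip_width: 0.018
grasp_force: 45.0
```

Hard stop at TCP z = 0.125, matching the predicted 0.126 for fully pressed contacts. I ease the push slightly and settle.

Emit:
drive_tool(
  angular=[
    [0, 0, 0],
    [0, 0, 0],
    [0, 0, 0],
    [0, 0, 0],
    [0, 0, 0],
    [0, 0, 0],
  ],
  delta_pos=[
    [0, -0.05, -0.1],
    [0, 0, 0],
    [0, 0, 0],
    [0, 0, 0],
    [0, 0, 0],
    [0, 0, 0],
  ],
  gripper=[0.5, 0.5, 0.5, 0.5, 0.5, 0.5],
)

```text
time_s: 22.6
tool_pos: [0.4734, -0.2384, 0.1252]
tool_rot: [179.9, -0.1, 71.6]
force: [-6.9, 1.9, 23.9]
grip_width: 0.0175
grasp_force: 45.0
```

```bash
python3 - <<'E'
from fit import *
p=eyes.read_camera('side');eyes.read_camera('top');o=telemetry.get_obs();P=o['tool_pos'];print(P,o['tool_rot'],o['force'],o['grasp_force'],o['grip_width'])
a=np.radians(-18.4);Y=np.array([-np.sin(a),np.cos(a)])
C=np.array([.4708,-.2428])
for z in(.110,.150):
    c=proj(p,[*(C-.022*Y),z])[0]; print(z,c.round(1),[(r,p['pixels'][r,int(round(c[0]))].tolist()) for r in range(int(c[1])-4,int(c[1])+6)])
E
```

```text
[ 0.47342949 -0.23843557  0.12518254] [ 1.79908353e+02 -7.31584400e-02  7.15956109e+01] [-6.00560128  2.22016825 23.55397434] 44.96442614821717 0.017859520905090878
0.11 [239.9 359.7] [(355, [141, 72, 28]), (356, [141, 73, 28]), (357, [142, 73, 29]), (358, [102, 81, 94]), (359, [45, 59, 100]), (360, [41, 58, 100]), (361, [40, 57, 100]), (362, [41, 58, 100]), (363, [41, 58, 100]), (364, [39, 56, 99])]
0.15 [239.1 351.7] [(347, [253, 145, 25]), (348, [253, 145, 26]), (349, [249, 133, 26]), (350, [134, 70, 29]), (351, [141, 72, 29]), (352, [141, 71, 27]), (353, [141, 72, 29]), (354, [142, 73, 30]), (355, [141, 72, 29]), (356, [141, 72, 28])]
```

```bash
python3 -c "
from cell import env
print(env.sign_off())"
```

```text
the job is handed in; nothing more can be done
None
```

I handed the job in with the lever on its stop, the shutter clear of the slot, and the blue and orange pack held upright in it, 45 N grip, pressed at about 24 N; the contacts being right down is inferred from a hard stop within 1 mm of the predicted depth, since they could not be seen.

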